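# Reset a spindle speed controller and set its knob to the red mark

## Robot

A 6-joint arm with a two-finger parallel gripper is mounted at the origin on the work surface. World frame = base frame: x ahead of the robot, y to its left, z up, the work surface at z = 0. Lengths are in m, angles in rad, forces in N, time in s.
With the tool pointing down it reaches from about 0.375 to 0.975 m from the base axis. Payload 3.8 kg.
Tool frame: the origin (TCP) lies midway between the tips of the shut fingers; the grasp point (between the pads) lies 19 mm behind it; z points along the fingers, y is the line along which they close (so a half turn about z gives the same grasp; the last joint's range is limited). The gripper opens to 85 mm and grips with 20 to 120 N. Pads are 22 mm wide; open, the fingers measure 114 mm over their backs; the gripper's body (76 mm by 85 mm) begins 54 mm behind the grasp point. The pads swing forward as they close: fully open they stand 13 mm farther back than shut.
Start: joints at [-1.281, 0.264, 1.604, -0, 1.274, -0.037], TCP at [0.217, -0.639, 0.231] pointing down, gripper open.
Joint ranges: [-2.63, 2.63], [-0.94, 2.18], [0.31, 2.57], [-1.31, 4.45], [0, 2.66], [-2.55, 2.55]. Speed limits (rad/s): [2.57, 2.57, 3.14, 3.14, 3.14, 3.14].

## Interface

Orientations are given as a rotation vector (axis times angle).
In Python, from workcell import bot gives the robot as it stands.
- The arm moves only by the tool step_arm, never from a script. Its argument "motion" is a list of rows, each a list of 5 numbers: the finger opening in cm, from 0 to 8.54, then the shift along the tool's x, y, z in cm, then the turn about the tool's z in degrees. In form: [[claw, dx, dy, dz, twist], ...]. A call has 1 to 20 rows; each row is the pose to reach, as a shift and turn from the pose commanded when the call began, along the tool's axes at that moment; what a row does not reach only later rows make up. A row lasts 1/10 s, in which the tool goes at most 50 mm and 8.59 degrees, less where a joint would pass 70% of its speed; a pose out of reach is approached as far as the arm can. A call with a gripper value outside its range is refused whole. The fingers move at their own pace and stop on an object; "force" is the grip in N (left out, the last holds). Time passes only in rows, so rows that repeat a pose let the fingers close. It gives the time, the measured TCP pose, the force, the opening and the grip force at its end, in the units of the state.
- bot.read_state(): the state, without advancing time (a new reading comes with each control period).
- bot.read_camera(name): name is "scene" or "top"; returns (picture, depth): 400x640x3 uint8, red, green, blue; 400x640 float32, m along the optical axis (not along the pixel's ray), 0 where there is no reading.
- bot.calibration(name): a dict with "mtx" (3x3 intrinsics, pixels), "origin" and "orientation" of the camera in the world. Camera axes: x right, y up, looking along -z (the intrinsics and any distortion apply to the point x, -y, -z); pixel columns grow to the right and rows downward; lengths in m; the calibration is good to about 2 mm. A picture is of the moment at which its call begins. calibration takes no time and is no camera call.
- bot.finish_job(): hands the job in; it is judged then, once.
The state is a dict: "time": time; "q": joint angles; "joint_vel": joint speeds; "joint_torque": joint torques, N m; "tool_pos": TCP position; "tcp_rot": TCP orientation; "wrist_force": force on the tool from outside, world axes, zero at the start; "torque": the same for the moment, N m; "width": opening from 0.0 (shut) to 1.0 (fully open); "grip_force": force on a finger pad.
Only numpy, scipy, OpenCV 4.12 (cv2) and the standard library are available. Lean on these libraries where they do the work, as an engineer would, in place of code of your own. Each camera call takes 0.05 s, during which the arm holds its last target. There are 200 camera calls.

## Task

Reset the grey spindle controller and set its speed: turn the black pointer knob on its sloping panel anticlockwise to its stop and on against the spring, as far as it will go, until the white pointer is at the yellow dot, and keep it there for about a second. Then turn the knob clockwise until the pointer stands at the red mark, coming up to the mark without running clearly past it, and let go. Do not shift the ring that carries the red mark, nor the blue box, V-block and spanner lying about.

Things in the scene. Friction and masses are not known exactly. Their poses are not given: they have to be found in the camera images.
- controller: Grey speed controller bolted to the bench, a wedge 180 x 180 mm in plan, 45 mm high along its front edge, 149 mm at its back. Origin: centre of its underside; z up, -x its front. Its top is a flat panel sloping at 30 degrees down to the front, normal [-0.5, 0, 0.866] in this frame. The knob's axis is that normal through [0, 0, 0.097] m, a point in the panel's plane.
- knob: Black pointer knob. Origin on its axis in the panel plane; z: the axis, out of the panel, 30 degrees off vertical; x: along the grip bar to the white pointer. Skirt of radius 34 mm, 7 to 14 mm above the panel; on it the grip bar, 64 mm long (x), 20 mm thick (y), 14 to 56 mm above the panel, centred on the axis. White line on its top on the pointer side. Friction 0.05 N m; it stays where left.
- grip (a point): Where to grip: on the knob axis, 40 mm above the panel, 16 mm below the top of the bar. Grip the bar across its 20 mm thickness (along y of this frame), fingers along the knob axis; it is the same grasp after half a turn. Frame as knob.
- pointer (a point): Tip of the white pointer blade: 42 mm from the knob axis, 10 mm above the panel plane, on the knob's +x side. At the start it stands 0.5 to 1.1 rad clockwise (seen looking onto the panel) of the knob's anticlockwise stop, which lies 0.3 rad (17 degrees) clockwise of the yellow dot.
- reset_dot (a point): Where the pointer tip stands with the knob fully anticlockwise at its hard end: 42 mm from the axis, 10 mm above the panel; the yellow dot (11 mm) is painted in the same direction, 60 mm out. From the stop, 0.3 rad short of it, a spring resists: 0.12 N m rising to 0.24 N m at the hard end. Let go there, the knob springs back to the stop by itself.
- mark (a point): Where the pointer tip stands when set right, over the red line on the marker ring: 42 mm from the axis, 10 mm above the panel; a red tab on the ring's rim stands in the same direction. It lies 1.9 to 2.6 rad clockwise of the stop, so ahead of the pointer at the start. Frame: z along the axis out of the panel, x radially outward through the mark, y anticlockwise.
- marker_ring: Flat dark metal ring round the foot of the knob, 50 mm radius, 6 mm high above the panel, carrying the red line and tab. Stiff to turn; not to be moved. Origin on the knob's axis in the panel's plane, x towards the red mark, z along the axis out of the panel.
- blue_box: Closed blue plastic box 55 x 95 x 38 mm beside the controller, origin at the centre of its underside. Leave alone.
- v_block: Dark steel V-block 90 x 50 x 52 mm high, beside the controller, origin at the centre of its underside. Leave alone.
- spanner: Spanner 170 mm long lying on the bench behind the controller, origin about its middle. Leave alone.

How it is judged:
By the outcome, as a careful person would: the job done as asked, in the order asked, and still so for the second after the job is handed in, with the robot touching nothing.
It also fails if it takes over 59 s, if anything falls off the work surface, if the arm or the gripper's body presses on something with over 40 N, if the wrist force passes 120 N, or if a joint passes its speed limit or range.

## Working session

There is one attempt and no reset: what is moved stays moved. The work goes in short steps, Python scripts to look and compute and a tool call to move; the robot and the scene stay as the last step left them, time stands still between calls to the robot, and variables do not carry over. Pictures are saved under pics/ and viewed, at most 10 in all, crops included, and the job is handed in when it is done.

Besides the shell and the picture viewer there is one more tool, called after "Call:" by a JSON object that holds its "op" and its "data". step_arm: Moves the arm, as the interface text tells. Its arguments: {"type":"object","properties":{"motion":{"type":"array","items":{"type":"array","items":{"type":"number"}}},"force":{"type":"number"}},"required":["motion"]}

```bash
mkdir -p pics; python3 - <<'E'
from workcell import bot
import cv2,numpy as np
s=bot.read_state();print(s)
for n in("scene","top"):
    p,d=bot.read_camera(n);np.savez(f"{n}0.npz",p=p,d=d)
    print(n,bot.calibration(n))
    cv2.imwrite(f"pics/{n}0.png",p[:,:,::-1])
E
```

```text
{'time': 0.0, 'q': array([-1.28089246e+00,  2.64790821e-01,  1.60532842e+00, -1.91331467e-06,
        1.27370451e+00, -3.68802624e-02]), 'joint_vel': array([-2.58010722e-04,  1.34282409e-05, -1.52183116e-03, -1.55156624e-03,
       -7.85188947e-04, -1.27583328e-04]), 'joint_torque': array([ 4.35056310e-03, -5.15100074e+01, -3.67312288e+01,  2.69874090e-04,
        1.29051527e-02, -1.08604974e-05]), 'tool_pos': array([ 0.21648155, -0.63859454,  0.22996125]), 'tcp_rot': array([-3.09756663e+00, -5.10671268e-01,  4.44727814e-04]), 'wrist_force': array([-0.18901226, -0.49964213,  0.19240012]), 'torque': array([-0.01180876, -0.00564542,  0.04448269]), 'grip_force': 0.0, 'width': 1.000836020123841}
scene {'mtx': array([[361.1839314 ,   0.        , 316.79238492],
       [  0.        , 361.1839314 , 195.18483057],
       [  0.        ,   0.        ,   1.        ]]), 'origin': array([0.97101091, 0.06715376, 0.65627363]), 'orientation': array([0.48740433, 0.41307164, 1.39082045])}
top {'mtx': array([[366.87123198,   0.        , 317.7774044 ],
       [  0.        , 366.87123198, 206.11726689],
       [  0.        ,   0.        ,   1.        ]]), 'origin': array([0.5194148 , 0.14517028, 0.82907048]), 'orientation': array([ 0.08782721, -0.08514066, -1.58221979])}
```

View pics/top0.png

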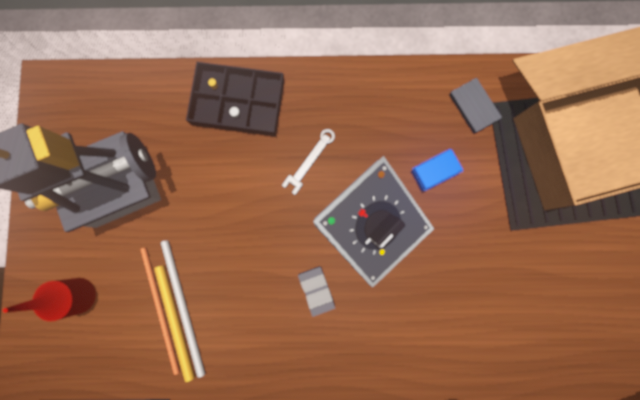

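View pics/scene0.png

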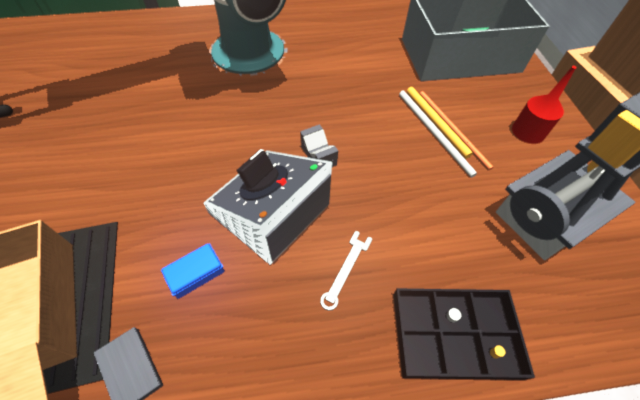

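```bash
cat > h.py <<'E'
from workcell import bot
import numpy as np,cv2
from scipy.spatial.transform import Rotation as R
def cam(n):
    c=bot.calibration(n);return c["mtx"],c["origin"],R.from_rotvec(c["orientation"]).as_matrix()
def pts(n,d):
    K,o,M=cam(n);v,u=np.mgrid[:400,:640]
    P=np.stack([(u-K[0,2])/K[0,0]*d,-(v-K[1,2])/K[1,1]*d,-d],-1)
    return P@M.T+o
def ray(n,uv,p0,nn):
    K,o,M=cam(n);r=M@np.array([(uv[0]-K[0,2])/K[0,0],-(uv[1]-K[1,2])/K[1,1],-1])
    return o+r*((p0-o)@nn)/(r@nn)
def proj(n,X):
    K,o,M=cam(n);c=(np.atleast_2d(X)-o)@M
    return np.stack([K[0,2]+K[0,0]*c[:,0]/-c[:,2],K[1,2]-K[1,1]*c[:,1]/-c[:,2]],-1)
E
python3 - <<'E'
from h import *
d=np.load("top0.npz");P=pts("top",d["d"])
m=np.zeros((400,640),np.uint8);cv2.fillPoly(m,[np.array([[384,163],[321,220],[374,280],[427,228]])],1)
cv2.circle(m,(380,228),38,0,-1)
X=P[(m>0)&(d["d"]>0)]
for _ in range(4):
    c=X.mean(0);n=np.linalg.svd(X-c,full_matrices=False)[2][2];n*=np.sign(n[2]);e=(X-c)@n;X=X[abs(e)<.004]
print(len(X),c,n,e.std(),np.degrees(np.arccos(n[2])),"front dir yaw",np.degrees(np.arctan2(n[1],n[0])))
for uv in [(384,157),(315,220),(374,286),(433,228)]:print(ray("top",uv,c,n))
p=cv2.resize(d["p"][150:295,305:440],None,fx=4,fy=4,interpolation=cv2.INTER_CUBIC)
q=np.load("scene0.npz")["p"][140:270,195:340]
cv2.imwrite("pics/c1.png",p[:,:,::-1])
cv2.imwrite("pics/c2.png",cv2.resize(q,None,fx=4,fy=4,interpolation=cv2.INTER_CUBIC)[:,:,::-1])
E
```

```text
1931 [0.58643185 0.04741033 0.11789182] [-0.37151731 -0.33474042  0.86598138] 0.0011981053597979842 30.00504491026417 front dir yaw -137.98086471885495
[0.68609445 0.01949419 0.14985755]
[0.56851247 0.15132546 0.15037201]
[0.43590388 0.03040013 0.04673816]
[ 0.55554887 -0.09833031  0.04830737]
```

View pics/c1.png

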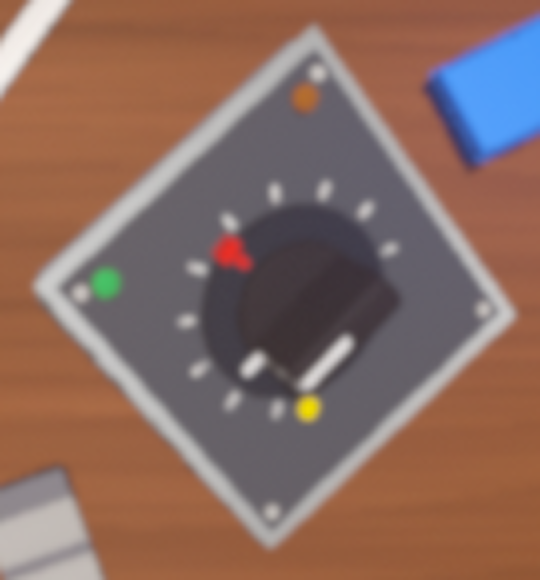

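View pics/c2.png

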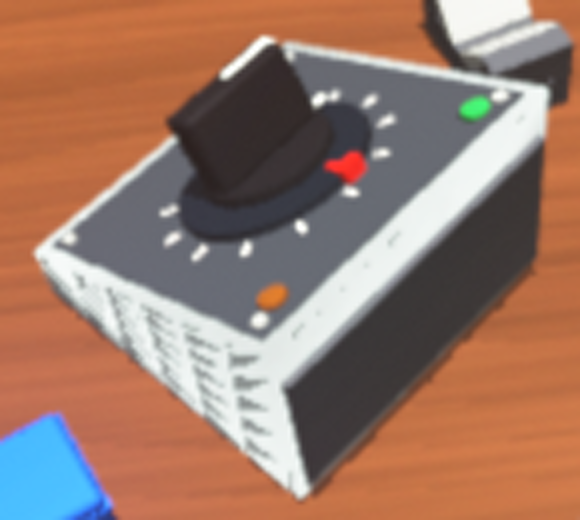

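```bash
cat >> h.py <<'E'
n=np.array([-.5*np.cos(np.radians(42.02)),-.5*np.sin(np.radians(42.02)),.866])
O=np.array([.5615,.0257,.0975])
ex=np.cross([0,0,1],n);ex/=np.linalg.norm(ex)   # in-panel horizontal axis
ey=np.cross(n,ex)                                # up the slope
def polar(cam_,uv,h):
    p=ray(cam_,uv,O+h*n,n)-O-h*n
    a,b=p@ex,p@ey
    return round(float(np.hypot(a,b)),4),round(float(np.degrees(np.arctan2(b,a))),1)
E
python3 - <<'E'
from h import *
for c,x0,y0,x1,y1 in(("top",305,150,440,295),("scene",195,140,340,270)):
    p=np.load(c+"0.npz")["p"][y0:y1,x0:x1].astype(int)
    r,g,b=p[...,0],p[...,1],p[...,2]
    for nm,m,h in(("red",(r>140)&(g<75)&(b<90),.006),("red8",(r>140)&(g<75)&(b<90),.009),("yel",(r>150)&(g>140)&(b<100),0)):
        v,u=np.nonzero(m)
        if len(u): print(c,nm,len(u),u.mean()+x0,v.mean()+y0,polar(c,(u.mean()+x0,v.mean()+y0),h))
f=lambda x,y:(305+(x+.5)/4-.5,150+(y+.5)/4-.5)
g=lambda x,y:(195+(x+.5)/4-.5,140+(y+.5)/4-.5)
print("ptr",polar("top",f(253,363),.010),"line in",polar("top",f(248,268),.006))
print("top line",polar("top",f(350,341),.056),polar("top",f(304,385),.056),"scene",polar("scene",g(224,76),.056),polar("scene",g(266,42),.056))
print("redline scene",polar("scene",g(332,168),.006),polar("scene",g(352,166),.008))
print("ptr scene",polar("scene",g(320,98),.01))
for x,y in [(276,193),(325,190),(366,210),(390,248),(230,220),(197,267),(187,321),(200,369),(233,401),(278,408)]:print(polar("top",f(x,y),0))
E
```

```text
top red 53 362.54716981132077 212.8490566037736 (0.0495, 103.1)
top red8 53 362.54716981132077 212.8490566037736 (0.0514, 103.3)
top yel 30 381.6333333333333 251.63333333333333 (0.0611, -118.5)
scene red 48 281.3541666666667 181.16666666666666 (0.0519, 101.0)
scene red8 48 281.3541666666667 181.16666666666666 (0.0564, 97.6)
ptr (0.0378, -174.7) line in (0.0371, 105.0)
top line (0.0021, 179.6) (0.0319, -179.7) scene (0.0039, 107.1) (0.028, 171.6)
redline scene (0.0439, 98.6) (0.0578, 99.1)
ptr scene (0.044, -171.1)
(0.058, 64.4)
(0.0572, 37.3)
(0.0572, 9.9)
(0.0573, -16.8)
(0.0587, 90.9)
(0.059, 118.0)
(0.0589, 145.0)
(0.0592, 171.8)
(0.0593, -161.6)
(0.0578, -135.2)
```

Call:
{"op": "step_arm", "data": {"motion": [[5.5, 52.1, -51.1, 0, -116.8], [5.5, 52.1, -51.1, 0, -116.8], [5.5, 52.1, -51.1, 0, -116.8], [5.5, 52.1, -51.1, 0, -116.8], [5.5, 52.1, -51.1, 0, -116.8], [5.5, 52.1, -51.1, 0, -116.8], [5.5, 52.1, -51.1, 0, -116.8], [5.5, 52.1, -51.1, 0, -116.8], [5.5, 52.1, -51.1, 0, -116.8], [5.5, 52.1, -51.1, 0, -116.8], [5.5, 52.1, -51.1, 0, -116.8], [5.5, 52.1, -51.1, 0, -116.8], [5.5, 52.1, -51.1, 0, -116.8], [5.5, 52.1, -51.1, 0, -116.8], [5.5, 52.1, -51.1, 0, -116.8], [5.5, 52.1, -51.1, 0, -116.8], [5.5, 52.1, -51.1, 0, -116.8], [5.5, 52.1, -51.1, 0, -116.8]]}}

```text
time: 1.9
tool_pos: [0.5454, 0.0111, 0.2309]
tcp_rot: [-1.19, -2.907, 0.001]
wrist_force: [0.3, 0.1, 0.1]
width: 0.642
grip_force: 0.0
```

Call:
{"op": "step_arm", "data": {"motion": [[5.5, 0, 0, 4, 0], [5.5, 0, 0, 7, 0], [5.5, 0, 0, 9, 0], [5.5, 0, 0, 10.2, 0], [5.5, 0, 0, 10.2, 0], [5.5, 0, 0, 10.2, 0]]}}

```text
time: 2.5
tool_pos: [0.5465, 0.0112, 0.1301]
tcp_rot: [1.19, 2.906, 0.0]
wrist_force: [-0.2, 0.1, 0.5]
width: 0.643
grip_force: 0.0
```

```bash
python3 - <<'E'
from h import *
s=bot.read_state();print(s["tool_pos"],s["wrist_force"],s["q"],s["time"])
im=[]
for c,x0,y0,x1,y1 in(("top",305,150,440,295),("scene",195,125,330,270)):
    p,d=bot.read_camera(c);im.append(cv2.resize(p[y0:y1,x0:x1],None,fx=2.9,fy=2.9,interpolation=cv2.INTER_CUBIC))
cv2.imwrite("pics/g1.png",np.hstack(im)[:,:,::-1])
E
```

```text
[0.54649423 0.01123529 0.13009853] [-0.18510676  0.07478906  0.54227638] [-2.49778972e-02  1.08202654e-01  1.98352916e+00 -6.42324382e-05
  1.04884738e+00 -8.18391362e-01] 2.5
```

View pics/g1.png

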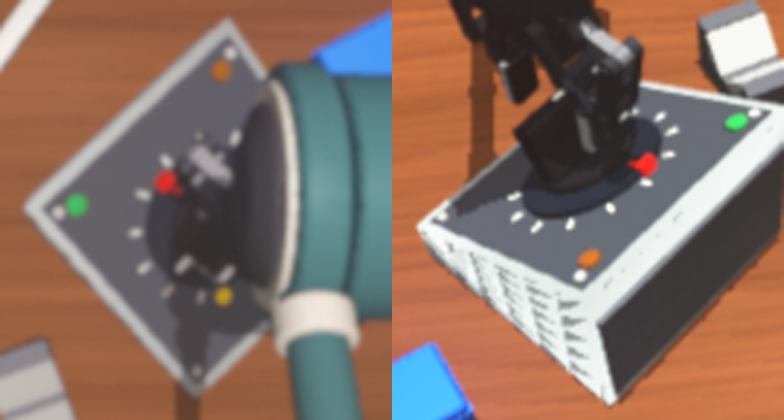

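Call:
{"op": "step_arm", "data": {"motion": [[3.5, 0, 0, 0, 0], [3.0, 0, 0, 0, 0], [2.0, 0, 0, 0, 0], [2.0, 0, 0, 0, 0], [2.0, 0, 0, 0, 0], [2.0, 0, 0, 0, 0]], "force": 30}}

```text
time: 3.2
tool_pos: [0.5464, 0.0115, 0.1305]
tcp_rot: [1.188, 2.907, -0.001]
wrist_force: [-3.1, -2.6, 5.2]
width: 0.31
grip_force: 26.9
```

Call:
{"op": "step_arm", "data": {"motion": [[2, 0, 0, 0, -3], [2, 0, 0, 0, -6], [2, 0, 0, 0, -9], [2, 0, 0, 0, -12], [2, 0, 0, 0, -15], [2, 0, 0, 0, -18], [2, 0, 0, 0, -21], [2, 0, 0, 0, -24], [2, 0, 0, 0, -27], [2, 0, 0, 0, -30], [2, 0, 0, 0, -30]]}}

```text
time: 4.3
tool_pos: [0.5464, 0.0116, 0.1317]
tcp_rot: [0.394, 3.116, -0.001]
wrist_force: [-6.9, -2.8, 13.4]
width: 0.286
grip_force: 29.2
```

```bash
cat >> h.py <<'E'
O=np.array([.5608,.0264,.0975])
def look(name):
    s=bot.read_state();print(s["time"],s["tool_pos"],s["wrist_force"],s["torque"],s["width"],s["grip_force"],s["q"][5])
    im=[]
    for c,x0,y0,x1,y1 in(("top",325,185,425,285),("scene",210,125,310,225)):
        p,d=bot.read_camera(c);im.append(cv2.resize(p[y0:y1,x0:x1],None,fx=4,fy=4,interpolation=cv2.INTER_CUBIC))
    cv2.imwrite(f"pics/{name}.png",np.hstack(im)[:,:,::-1])
F=lambda x,y:(325+(x+.5)/4-.5,185+(y+.5)/4-.5)
G=lambda x,y:(210+(x-400+.5)/4-.5,125+(y+.5)/4-.5)
E
python3 -c "
from h import *
look('g2')"
```

```text
4.3 [0.54639547 0.0115519  0.131727  ] [-6.88425261 -2.84390725 13.392814  ] [-0.19937919  0.79551837 -0.01068357] 0.2857273990302739 29.229269217175897 -1.3429490818204577
```

View pics/g2.png

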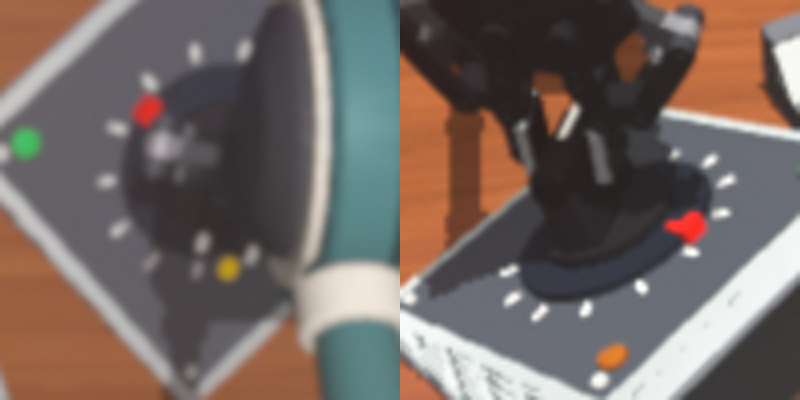

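Call:
{"op": "step_arm", "data": {"motion": [[2, 0, 0, 0, -3], [2, 0, 0, 0, -6], [2, 0, 0, 0, -9], [2, 0, 0, 0, -12], [2, 0, 0, 0, -15], [2, 0, 0, 0, -18], [2, 0, 0, 0, -21], [2, 0, 0, 0, -24], [2, 0, 0, 0, -27], [2, 0, 0, 0, -30], [2, 0, 0, 0, -32], [2, 0, 0, 0, -34], [2, 0, 0, 0, -36], [2, 0, 0, 0, -36]], "force": 45}}

```text
time: 5.8
tool_pos: [0.5468, 0.0106, 0.1329]
tcp_rot: [-0.582, 3.086, -0.003]
wrist_force: [-8.8, -6.3, 18.5]
width: 0.249
grip_force: 51.6
```

```bash
python3 -c "
from h import *
look('g3')"
```

```text
5.8 [0.54678975 0.01057762 0.13292898] [-8.80754291 -6.28477627 18.51024334] [-0.50889613  0.97167697 -1.35090073] 0.24942622525173996 51.638513412326574 -1.9681322223025208
```

View pics/g3.png

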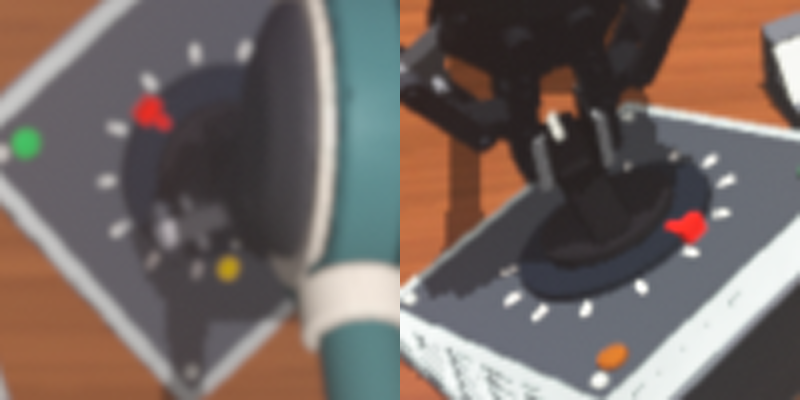

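Call:
{"op": "step_arm", "data": {"motion": [[2, 0, 0, 0, 0], [2, 0, 0, 0, 0], [2, 0, 0, 0, 0], [2, 0, 0, 0, 0], [2, 0, 0, 0, 0], [2, 0, 0, 0, 0], [2, 0, 0, 0, 0], [2, 0, 0, 0, 0], [2, 0, 0, 0, 0], [2, 0, 0, 0, 0], [2, 0, 0, 0, 0], [2, 0, 0, 0, 0], [2, 0, 0, 0, 0], [2, 0, 0, 0, 0], [2, 0, 0, 0, 0]]}}

```text
time: 7.4
tool_pos: [0.5468, 0.0106, 0.1329]
tcp_rot: [-0.581, 3.086, -0.003]
wrist_force: [-9.3, -6.0, 17.3]
width: 0.25
grip_force: 51.5
```

Call:
{"op": "step_arm", "data": {"motion": [[2, 0, 0, 0, 4], [2, 0, 0, 0, 8], [2, 0, 0, 0, 12], [2, 0, 0, 0, 16], [2, 0, 0, 0, 20], [2, 0, 0, 0, 24], [2, 0, 0, 0, 28], [2, 0, 0, 0, 32], [2, 0, 0, 0, 36], [2, 0, 0, 0, 40], [2, 0, 0, 0, 44], [2, 0, 0, 0, 48], [2, 0, 0, 0, 52], [2, 0, 0, 0, 56], [2, 0, 0, 0, 60], [2, 0, 0, 0, 64], [2, 0, 0, 0, 68], [2, 0, 0, 0, 70], [2, 0, 0, 0, 70]], "force": 35}}

```text
time: 9.3
tool_pos: [0.5476, 0.0108, 0.1341]
tcp_rot: [1.288, 2.861, -0.0]
wrist_force: [-9.0, -6.2, 21.4]
width: 0.249
grip_force: 89.6
```

Call:
{"op": "step_arm", "data": {"motion": [[3.8, 0, 0, 0, 0], [3.8, 0, 0, 0, 0], [3.8, 0, 0, 0, 0], [2, 0, 0, 0, 0], [2, 0, 0, 0, 0], [2, 0, 0, 0, 0], [2, 0, 0, 0, 0]], "force": 25}}

```text
time: 10.0
tool_pos: [0.5461, 0.0123, 0.1292]
tcp_rot: [-1.289, -2.864, -0.001]
wrist_force: [-2.6, 0.9, 2.9]
width: 0.324
grip_force: 23.0
```

Call:
{"op": "step_arm", "data": {"motion": [[2, 0, 0, 0, 4], [2, 0, 0, 0, 8], [2, 0, 0, 0, 12], [2, 0, 0, 0, 16], [2, 0, 0, 0, 20], [2, 0, 0, 0, 24], [2, 0, 0, 0, 28], [2, 0, 0, 0, 32], [2, 0, 0, 0, 36], [2, 0, 0, 0, 40], [2, 0, 0, 0, 44], [2, 0, 0, 0, 48], [2, 0, 0, 0, 52], [2, 0, 0, 0, 56], [2, 0, 0, 0, 59], [2, 0, 0, 0, 60], [2, 0, 0, 0, 60]]}}

```text
time: 11.7
tool_pos: [0.5454, 0.0106, 0.1306]
tcp_rot: [2.548, 1.835, -0.004]
wrist_force: [-6.6, -3.8, 10.2]
width: 0.26
grip_force: 23.9
```

```bash
python3 -c "
from h import *
look('g4')"
```

```text
11.7 [0.54539294 0.01063052 0.13056507] [-6.58405146 -3.76664456 10.2108761 ] [-0.59213518  0.85830891 -0.01530106] 0.260136114080619 23.85117559460923 0.29913805185551373
```

View pics/g4.png

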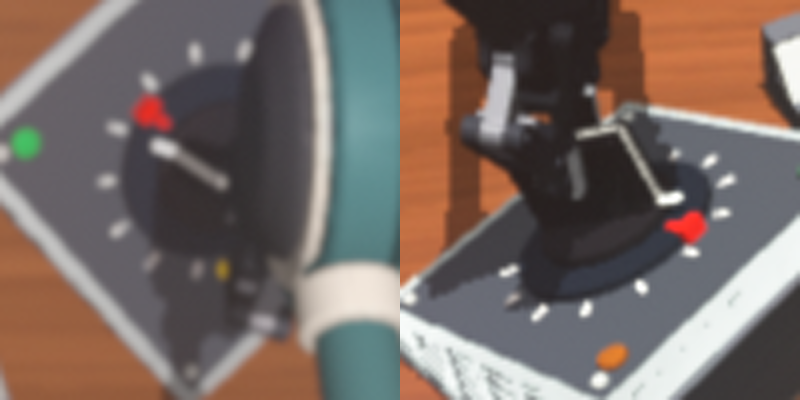

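```bash
python3 - <<'E'
from h import *
print("ptr",polar("top",F(162,147),.010),polar("scene",G(672,198),.010))
print("line",polar("top",F(225,185),.056),polar("top",F(174,153),.056),"scene",polar("scene",G(617,127),.056),polar("scene",G(660,195),.056))
print("red",polar("top",F(148,109),.006),polar("top",F(164,122),.006),polar("scene",G(690,226),.006),polar("scene",G(672,226),.006))
s=bot.read_state();x=R.from_rotvec(s["tcp_rot"]).as_matrix()[:,0];print("yaw",np.degrees(np.arctan2(x[1],x[0])))
# predicted pixels for pointer tip at angles, in crop coords
for c,x0,y0 in(("top",325,185),("scene",210,125)):
  for a in(100,102,104,110,120,130,135):
    t=np.radians(a);e=np.cos(t)*ex+np.sin(t)*ey
    print(c,a,"tip",((proj(c,O+.042*e+.01*n)[0]-[x0,y0])*4).round(0),"rim",((proj(c,O+.05*e+.006*n)[0]-[x0,y0])*4).round(0))
E
```

```text
ptr (0.0371, 117.9) (0.0359, 122.9)
line (0.0272, 119.0) (0.0594, 112.1) scene (0.0336, 111.5) (0.1042, 79.0)
red (0.0523, 101.6) (0.0407, 101.8) (0.0536, 100.2) (0.0427, 99.0)
yaw 71.54175320960461
top 100 tip [166. 119.] rim [152. 108.]
top 102 tip [164. 122.] rim [149. 111.]
top 104 tip [163. 124.] rim [147. 114.]
top 110 tip [158. 132.] rim [141. 123.]
top 120 tip [151. 146.] rim [134. 139.]
top 130 tip [147. 160.] rim [128. 156.]
top 135 tip [145. 167.] rim [127. 165.]
scene 100 tip [266. 217.] rim [283. 224.]
scene 102 tip [268. 215.] rim [285. 222.]
scene 104 tip [270. 212.] rim [287. 219.]
scene 110 tip [275. 206.] rim [292. 212.]
scene 120 tip [281. 197.] rim [299. 200.]
scene 130 tip [284. 187.] rim [303. 189.]
scene 135 tip [285. 183.] rim [304. 184.]
```

Call:
{"op": "step_arm", "data": {"motion": [[2, 0, 0, 0, 3], [2, 0, 0, 0, 6], [2, 0, 0, 0, 9], [2, 0, 0, 0, 11], [2, 0, 0, 0, 13], [2, 0, 0, 0, 13], [2, 0, 0, 0, 13]]}}

```text
time: 12.5
tool_pos: [0.5452, 0.0106, 0.1304]
tcp_rot: [2.74, 1.535, -0.004]
wrist_force: [-6.2, -3.8, 10.7]
width: 0.246
grip_force: 24.0
```

```bash
python3 - <<'E'
from h import *
s=bot.read_state();print(s["time"],s["wrist_force"],s["torque"],s["width"],s["grip_force"])
x=R.from_rotvec(s["tcp_rot"]).as_matrix()[:,0];print("yaw",np.degrees(np.arctan2(x[1],x[0])))
im=[]
for c,x0,y0 in(("top",340,195),("scene",250,150)):
    p=np.mean([bot.read_camera(c)[0] for _ in range(3)],0).astype(np.uint8)[y0:y0+50,x0:x0+50]
    im.append(cv2.resize(p,None,fx=8,fy=8,interpolation=cv2.INTER_CUBIC))
cv2.imwrite("pics/g5.png",np.hstack(im)[:,:,::-1])
E
```

```text
12.5 [-6.24185083 -3.80887434 10.65352013] [-0.55663     0.90925344 -0.08877361] 0.24611189250897636 24.02206502534682
yaw 58.5393827352992
```

View pics/g5.png

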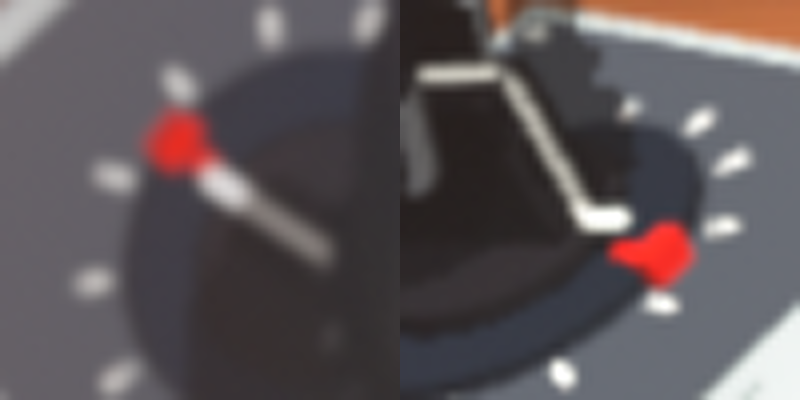

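```bash
python3 - <<'E'
from h import *
T=lambda x,y:(340+(x+.5)/8-.5,195+(y+.5)/8-.5)
S=lambda x,y:(250+(x-400+.5)/8-.5,150+(y+.5)/8-.5)
print("ptr",polar("top",T(224,186),.010),polar("scene",S(607,219),.010),polar("scene",S(628,218),.010))
print("tab",polar("top",T(177,142),.006),polar("scene",S(668,253),.006),polar("scene",S(668,253),.01),"line",polar("scene",S(622,250),.006))
print("line",polar("top",T(330,258),.056),polar("top",T(248,200),.056))
for x,y in[(630,107),(700,121),(733,160),(723,226),(662,303),(563,375)]:print("tickS",polar("scene",S(x,y),0))
for x,y in[(180,83),(114,177),(93,281),(120,378),(270,28),(369,20)]:print("tickT",polar("top",T(x,y),0))
E
```

```text
ptr (0.0362, 104.9) (0.0346, 109.6) (0.0408, 109.3)
tab (0.0517, 102.2) (0.0559, 100.2) (0.062, 96.1) line (0.0413, 100.1)
line (0.0315, 105.9) (0.0586, 105.0)
tickS (0.0602, -161.6)
tickS (0.0583, 170.6)
tickS (0.0581, 144.5)
tickS (0.0589, 116.9)
tickS (0.0593, 90.4)
tickS (0.0598, 63.7)
tickT (0.0584, 90.4)
tickT (0.0585, 117.7)
tickT (0.0585, 143.9)
tickT (0.0582, 171.4)
tickT (0.0583, 64.3)
tickT (0.0581, 37.2)
```

Call:
{"op": "step_arm", "data": {"motion": [[2, 0, 0, 0, 1], [2, 0, 0, 0, 2], [2, 0, 0, 0, 3], [2, 0, 0, 0, 3], [2, 0, 0, 0, 3]]}}

```text
time: 13.3
tool_pos: [0.545, 0.0107, 0.1304]
tcp_rot: [2.779, 1.463, -0.005]
wrist_force: [-8.2, -2.5, 11.6]
width: 0.24
grip_force: 23.8
```

```bash
cat > m.py <<'E'
from h import *
def run():
    # white pointer pixels: bright, unsaturated, warped to the panel-parallel plane at pointer height, radius 30..44
    for c in("top","scene"):
        p=np.mean([bot.read_camera(c)[0] for _ in range(3)],0)
        for nm,h,r0,r1 in(("ptr",.010,.036,.044),("ptr",.013,.036,.044),("red",.006,.037,.046),("tab",.008,.046,.056)):
            a=np.radians(np.arange(80,135,.25));r=np.arange(r0,r1,.0005)
            A,Rr=np.meshgrid(a,r);X=O+h*n+(Rr*np.cos(A))[...,None]*ex+(Rr*np.sin(A))[...,None]*ey
            uv=proj(c,X.reshape(-1,3)).astype(np.float32).reshape(A.shape+(2,))
            s=cv2.remap(p.astype(np.float32),uv[...,0],uv[...,1],cv2.INTER_LINEAR)
            w=(s[...,1]-90 if nm=="ptr" else s[...,0]-s[...,1]-50).clip(0)
            k=w.sum(0);print(c,nm,h,"ang",round(float(np.degrees((k*a).sum()/max(k.sum(),1))),1),"wt",int(k.sum()),"r",round(float((w*Rr).sum()/max(w.sum(),1)),4))
E
python3 -c "
from m import *
s=bot.read_state();x=R.from_rotvec(s['tcp_rot']).as_matrix()[:,0];print('yaw',np.degrees(np.arctan2(x[1],x[0])),s['torque'],s['grip_force'])
run()"
```

```text
yaw 55.54366082317142 [-0.46149207  1.00392242 -0.02457353] 23.817089716994815
top ptr 0.01 ang 102.2 wt 56780 r 0.039
top ptr 0.013 ang 102.4 wt 66208 r 0.0393
top red 0.006 ang 102.4 wt 21645 r 0.0439
top tab 0.008 ang 102.3 wt 115694 r 0.0514
scene ptr 0.01 ang 105.4 wt 66485 r 0.0386
scene ptr 0.013 ang 101.3 wt 98327 r 0.0394
scene red 0.006 ang 101.3 wt 72830 r 0.0426
scene tab 0.008 ang 99.9 wt 169861 r 0.0514
```

Call:
{"op": "step_arm", "data": {"motion": [[4.5, 0, 0, 0, 0], [4.5, 0, 0, 0, 0], [4.5, 0, 0, 0, 0], [4.5, 0, 0, 0, 0], [4.5, 0, 0, -4, 0], [4.5, 0, 0, -8, 0], [4.5, 0, 0, -12, 0], [4.5, 6, 0, -12, 0], [4.5, 11, 0, -12, 0], [4.5, 16, 0, -12, 0], [4.5, 16, 0, -12, 0], [4.5, 16, 0, -12, 0]]}}

```text
time: 14.8
tool_pos: [0.6369, 0.1454, 0.2483]
tcp_rot: [-2.778, -1.467, 0.002]
wrist_force: [0.3, -0.2, -0.6]
width: 0.529
grip_force: 0.0
```

```bash
python3 - <<'E'
from m import *
s=bot.read_state();print(s["time"],s["tool_pos"],s["wrist_force"])
run()
im=[]
for c,x0,y0 in(("top",340,195),("scene",250,150)):
    p=np.mean([bot.read_camera(c)[0] for _ in range(3)],0).astype(np.uint8)[y0:y0+50,x0:x0+50]
    im.append(cv2.resize(p,None,fx=8,fy=8,interpolation=cv2.INTER_CUBIC))
cv2.imwrite("pics/g6.png",np.hstack(im)[:,:,::-1])
E
```

```text
14.8 [0.63694532 0.14536085 0.24825712] [ 0.29935751 -0.2230868  -0.64798064]
top ptr 0.01 ang 101.8 wt 30663 r 0.0383
top ptr 0.013 ang 102.1 wt 44056 r 0.0388
top red 0.006 ang 102.3 wt 8463 r 0.0441
top tab 0.008 ang 102.3 wt 55665 r 0.0515
scene ptr 0.01 ang 105.1 wt 30842 r 0.0382
scene ptr 0.013 ang 100.4 wt 59630 r 0.0392
scene red 0.006 ang 100.3 wt 34113 r 0.0427
scene tab 0.008 ang 99.4 wt 101929 r 0.0518
```

View pics/g6.png

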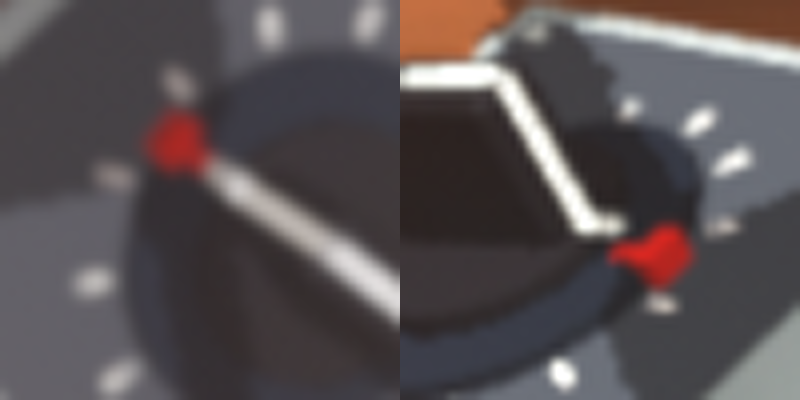

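```bash
python3 -c "
from workcell import bot
print(bot.finish_job())"
```

```text
the job is handed in; nothing more can be done
None
```

I turned the knob anticlockwise to its hard end, held it there about 1.5 s, then turned it clockwise to the red mark and let go. The top camera puts the pointer within about half a degree of the mark and the ring unmoved; the scene camera agrees less closely, and the job was handed in at about 15 s, with no verdict shown.

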